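Seat the wax block against the hidden end stop

TASK

Slide the blue wax block along the guide and into its covered end until you feel it come to rest against the hidden end stop. The stop is held only by friction, so meet it gently and do not push it back from its setting. Then swing the brass keeper right across, over the block, and leave everything else on the bench alone.

Things in the scene. Friction and masses are not known exactly. Their poses are not given: they have to be found in the camera images.
- guide: Fixed, slick stop guide: dark steel base plate, two low aluminium fences leading into a grey covered tunnel. Origin: underside of the plate below the tunnel mouth; +x points into the tunnel (roughly away from the robot), +y left, z up. In mm in this frame: plate x -160 to 65, y -50 to 50, top z 6; tunnel x 0 to 65, roof top z 42, screw head on it to z 50, closed at the back.
- tunnel_mouth (a point): Centre of the tunnel mouth on the plate's top (axes as guide). Tunnel inside 42 mm wide, 30 high, opaque. Hidden in it a steel end stop, 36 wide, 25 high, faces the mouth; its face is set somewhere from 12 to 38 mm inside the mouth, different each time, nowhere reported. Held by friction only: pushed with more than about 16 N it slides back and its setting is lost.
- guide_entry (a point): Where the two fences begin, midway between them on the plate's top, 70 mm before the mouth. From here to the mouth the fences are parallel, inner faces 42 mm apart (41 just where they begin), outer 62, tops 14 mm above the plate; before it, out to about 115 mm before the mouth, they flare, inner faces opening to about 38 mm either side of the middle.
- wax_block: Blue carving-wax block, 38 (own x) x 52 (own y) x 26 (z) mm, 80 to 170 g, loose on the plate at the guide's entry, about lengthwise. Origin: centre of its underside; own y points roughly to the guide's -x, so the leading face is at own y -26, the rear face at +26. Fits between the fences with 2 mm spare each side. Seated, its rear face still stands 14 to 40 mm outside the tunnel mouth.
- keeper (a joint): Brass keeper arm (10 mm wide, 5 thick, z 35 to 40 mm above the board) on a post beside the right fence; swing in rad. At 0 it points outward and back (220 deg counter-clockwise from the guide's +x seen from above); grows clockwise; at 2.27, its limit, it lies straight across along the guide's +y, 3 mm above the block. Starts 0 to 0.5; stays where left (about 1 N at the knob moves it).
- keeper_hinge (a point): Vertical hinge axis of the keeper arm, at guide x -6, y -40 mm, at the height of the arm's underside. Post 16 mm in diameter.
- keeper_knob (a point): Centre of the top of the black upright knob at the end of the keeper arm: cylinder 10 mm in diameter, from z 40 to z 66 mm above the board, 62 mm from the hinge.
- slide_gauge: Brass slide gauge, 39x125x9 mm, front, just right of the middle; bystander. Origin: centre of its underside.
- ring_box: Dark red ring box, 61x52x41 mm, behind, right of the middle; bystander. Origin: centre of its underside.
- tester_dock: Black stone tester in its dock, 62x124x57 mm, behind, to the guide's left; bystander. Origin: centre of its underside.
- ball_vise: Silver engraver's ball vise, 82x82x79 mm, on the left; bystander. Origin: centre of its underside.
- touchstone: Black touchstone, 18x45x9 mm, left front; bystander. Origin: centre of its underside.
- loupe: Folding loupe, 22x33x12 mm, front middle; bystander. Origin: centre of its underside.
- solder_spool: Spool of solder wire, 46 mm across, 32 high, left; bystander. Origin: centre of its underside.
Things that resemble listed ones, but are neither listed nor needed, are in the scene too. There is more than one size of the wax_block; the one meant has the size given above.

How it is judged:
By the outcome, as a careful person would: the job done as asked, in the order asked, and still so for the second after the job is handed in, with the robot touching nothing.
It also fails if it takes over 61 s, if anything falls off the work surface, if the arm or the gripper's body presses on something with over 40 N, if the wrist force passes 120 N, or if a joint passes its speed limit or range.

ROBOT

A 7-joint arm with a two-finger parallel gripper is mounted at the origin on a cart in front of the work surface, level with it; the furniture and walls round the work are solid. World frame = base frame: x ahead of the robot, y to its left, z up, the work surface at z = 0. Lengths are in m, angles in rad, forces in N, time in s.
With the tool pointing down it reaches from about 0.425 to 0.875 m from the base axis. Payload 8.4 kg.
Tool frame: the origin (TCP) lies midway between the tips of the shut fingers; the grasp point (between the pads) lies env.grip_depth behind it (env.grip_depth is the distance from the TCP to the grasp point, in m); z points along the fingers, y is the line along which they close (so a half turn about z gives the same grasp; the last joint's range is limited). The gripper opens to 85 mm and grips with 20 to 120 N. Pads are 22 mm wide; open, the fingers measure 114 mm over their backs; the gripper's body (76 mm by 85 mm) begins 54 mm behind the grasp point. The pads swing forward as they close: fully open they stand 13 mm farther back than shut.
Start: joints at [-1.329, 0.333, 0.04, 1.465, -0.013, 1.343, -0.059], TCP at [0.217, 0.613, 0.231] pointing down, gripper open.
Joint ranges: [-2.58, 2.58], [-0.38, 2.09], [-1.3, 1.39], [0.25, 2.4], [-1.5, 4.64], [0.08, 2.09], [-2.65, 2.65]. Speed limits (rad/s): [2.22, 2.22, 2.79, 2.79, 3.14, 3.14, 3.14].

INTERFACE

Orientations are given as a unit quaternion [x, y, z, w].
In Python, from station import telemetry, viewer, env gives the robot as it stands.
- The arm moves only by the tool play_rows, never from a script. Its argument "increments" is a list that holds one entry, the list of rows, each a list of 7 numbers: the shift along the tool's x, y, z in m, then the turn, a rotation vector about the tool's x, y, z in units of 5 degrees (1.0 is 5 degrees), then the closure, from 0 (fully open) to 1 (shut). A call has 1 to 20 rows; each row shifts and turns the commanded pose from where the row before left it, along the tool's axes as they then stand; what a row does not reach is not made up. A row lasts 1/8 s, in which the tool goes at most 62.5 mm and 10.7 degrees, less where a joint would pass 70% of its speed; a pose out of reach is approached as far as the arm can. A call is refused whole if a number of a shift passes 0.0625 or a number of a turn 1, either way. A call with a gripper value outside its range is refused whole. The fingers move at their own pace and stop on an object; the grip force is fixed at half the most. Time passes only in rows, so rows that do not move let the fingers close. It gives the time, the measured TCP pose, the force, the opening and the grip force at its end, in the units of the state.
- telemetry.get_obs(): the state, without advancing time (a new reading comes with each control period).
- viewer.read_camera(name): name is "side" or "top" or "wrist"; returns the picture (400x640x3 uint8, blue, green, red); there is no depth.
- viewer.camera_info(name): a dict with "intrinsics" (3x3 intrinsics, pixels), "k1" (the pictures are not rectified: a ray, as slopes to the right and down, at radius r is drawn at 1 + k1 r^2 times it, then the intrinsics apply), "T" (4x4, takes a point from camera to world coordinates). Camera axes: x right, y up, looking along -z (the intrinsics and any distortion apply to the point x, -y, -z); pixel columns grow to the right and rows downward; lengths in m; the calibration is good to about 2 mm. A picture is of the moment at which its call begins: read the wrist's pose just before it. camera_info takes no time and is no camera call; for the wrist camera it gives the pose at the moment of the call.
- env.job_done(): hands the job in; it is judged then, once.
The state is a dict: "time_s": time; "joint_pos": joint angles; "qvel": joint speeds; "tau": joint torques, N m; "eef_pos": TCP position; "orientation": TCP orientation; "force": force on the tool from outside, world axes, zero at the start; "ft_torque": the same for the moment, N m; "gripper_width": finger opening in m; "gripper_force": force on a finger pad.
Only numpy, scipy, OpenCV 4.12 (cv2) and the standard library are available. Lean on these libraries where they do the work, as an engineer would, in place of code of your own. Each camera call takes 0.05 s, during which the arm holds its last target. There are 200 camera calls.

## Working session

There is one attempt and no reset: what is moved stays moved. The work goes in short steps, Python scripts to look and compute and a tool call to move; the robot and the scene stay as the last step left them, time stands still between calls to the robot, and variables do not carry over. Pictures are saved under pics/ and viewed, at most 10 in all, crops included, and the job is handed in when it is done.

Besides the shell and the picture viewer there is one more tool, called after ">>>" by a JSON object that holds its "op" and its "data". play_rows: Moves the arm, as the interface text tells. Its arguments: {"type":"object","properties":{"increments":{"type":"array","items":{"type":"array","items":{"type":"array","items":{"type":"number"}}}}},"required":["increments"]}

```bash
mkdir -p pics
cat > h.py <<'E'
import numpy as np, cv2
from station import telemetry, viewer, env
def ray(info,uv):
    K=np.array(info["intrinsics"]);T=np.array(info["T"])
    d=np.array([(uv[0]-K[0,2])/K[0,0],(uv[1]-K[1,2])/K[1,1]])
    s=d.copy()
    for _ in range(30): s=d/(1+info["k1"]*(s@s))
    v=T[:3,:3]@np.array([s[0],-s[1],-1.]); return T[:3,3],v
def at_z(info,uv,z):
    o,v=ray(info,uv); return o+v*(z-o[2])/v[2]
def proj(info,p):
    K=np.array(info["intrinsics"]);T=np.array(info["T"])
    c=T[:3,:3].T@(np.array(p)-T[:3,3]); s=np.array([c[0],-c[1]])/-c[2]
    s=s*(1+info["k1"]*(s@s)); return K[:2,:2]@s+K[:2,2]
E
python3 - <<'E'
from h import *
for n in("top","side"):
    im=viewer.read_camera(n); cv2.imwrite(f"pics/{n}0.png",im)
    i=viewer.camera_info(n); print(n,i["intrinsics"],i["k1"],np.round(i["T"],3).tolist())
print(telemetry.get_obs(), env.grip_depth)
E
```

```text
top [[386.16792356   0.         317.4172418 ]
 [  0.         386.16792356 196.24096177]
 [  0.           0.           1.        ]] -0.028677997756315843 [[0.005, 0.992, -0.128, 0.397], [-1.0, 0.005, 0.001, -0.101], [0.002, 0.128, 0.992, 0.949], [0.0, 0.0, 0.0, 1.0]]
side [[397.60694407   0.         327.46671743]
 [  0.         397.60694407 196.36658539]
 [  0.           0.           1.        ]] -0.09784354348717735 [[0.591, 0.582, -0.558, -0.001], [-0.806, 0.429, -0.407, -0.471], [0.002, 0.691, 0.723, 0.75], [0.0, 0.0, 0.0, 1.0]]
{'time_s': 0.1, 'joint_pos': array([-1.32924667,  0.33385884,  0.03985749,  1.46619743, -0.01338379,
        1.34332541, -0.05851687]), 'qvel': array([ 4.84848268e-04, -2.13537230e-03,  5.24683572e-05, -3.95888926e-03,
        2.31770662e-03, -2.08299499e-04, -8.09672808e-04]), 'tau': array([ 5.40356326e-03, -6.60016680e+01,  1.37126081e+00, -4.06479907e+01,
        1.71907246e-02,  8.71791359e-03,  3.88315539e-05]), 'eef_pos': array([0.21710331, 0.61221564, 0.23049085]), 'orientation': array([ 1.69558639e-01,  9.85519806e-01, -7.58169987e-04, -7.33561156e-05]), 'force': array([1.2376124 , 0.70225285, 0.72865426]), 'ft_torque': array([-0.00507872,  0.0456573 , -0.03664371]), 'gripper_force': 0.0, 'gripper_width': 0.08491147034041145} 0.0187
```

View pics/top0.png

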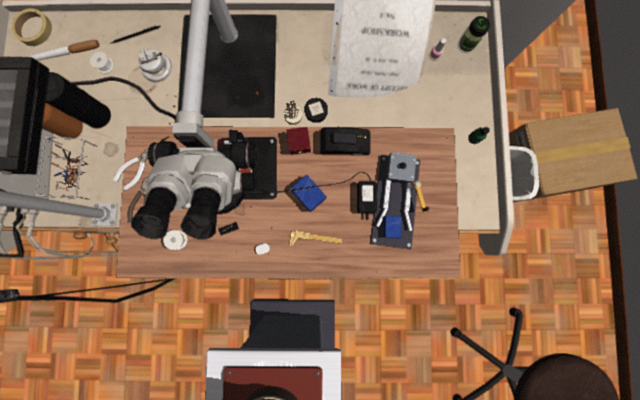

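View pics/side0.png

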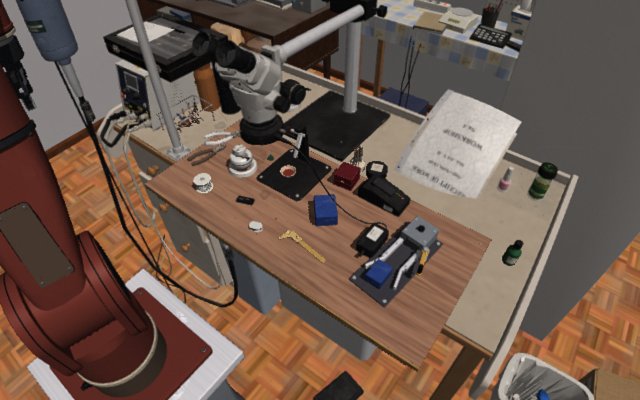

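Top view: there are two blue blocks. The one at (307,193) is large and loose on the board. The one at (393,227) sits between the flared fences and fits the description (38x52, at the guide's entry). I'll confirm that in an enlarged crop of the guide.

Run:
```python
import cv2,numpy as np
a=cv2.imread("pics/top0.png")[145:255,345:445]; b=cv2.imread("pics/side0.png")[210:310,340:450]
a=cv2.resize(a,None,fx=5,fy=5,interpolation=cv2.INTER_CUBIC)
cv2.imwrite("pics/topc.png",a)
b=cv2.resize(b,None,fx=6,fy=6,interpolation=cv2.INTER_CUBIC);cv2.imwrite("pics/sidec.png",b)
```

```text
(no output)
```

View pics/topc.png

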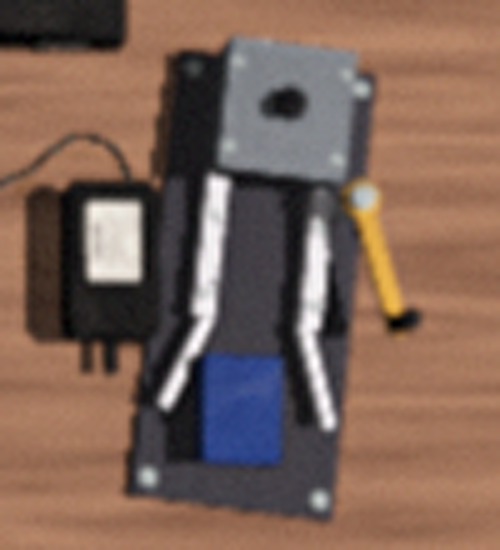

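View pics/sidec.png

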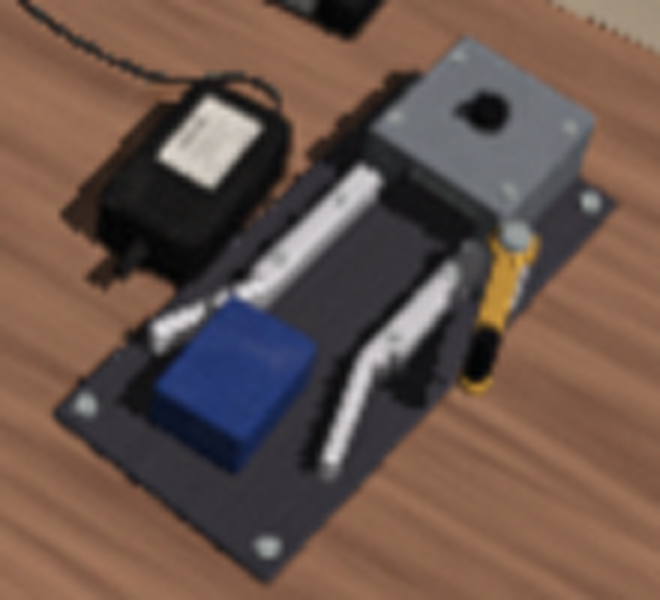

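Crop: the block's top corners are at (206,353), (283,355), (281,465) and (203,463). The plate, roof, keeper hinge (363,197) and knob (403,318) are all visible, and the block sits nearly square to the image while the guide is tilted. Next I'll fit the poses.

```bash
cat > fit.py <<'E'
from h import *
from scipy.optimize import least_squares
it=viewer.camera_info("top"); isd=viewer.camera_info("side")
f=lambda l:[((x+.5)/5+345-.5,(y+.5)/5+145-.5) for x,y in l]
g=lambda l:[((x+.5)/6+340-.5,(y+.5)/6+210-.5) for x,y in l]
def W(q,p): c,s=np.cos(q[2]),np.sin(q[2]); p=np.array(p); return np.array([q[0]+c*p[0]-s*p[1],q[1]+s*p[0]+c*p[1],p[2]])
M=[(-.16,.05,.006),(-.16,-.05,.006),(.065,-.05,.006),(.065,.05,.006)]
ft=f([(127,495),(330,520),(375,75),(172,53)])
fs=g([(55,412),(268,582),(615,205)])
rt=lambda q:np.concatenate([proj(it,W(q,m))-u for m,u in zip(M,ft)])
rs=lambda q:np.concatenate([proj(isd,W(q,m))-u for m,u in zip(M,fs)])
q=least_squares(rt,[.5,-.3,0]).x; print("top",q,np.abs(rt(q)).max())
q2=least_squares(rs,[.5,-.3,0]).x; print("side",q2,np.abs(rs(q2)).max())
qb=least_squares(lambda q:np.r_[rt(q),rs(q)],q).x; print("both",qb)
B=np.array([at_z(it,u,.032) for u in f([(206,353),(283,355),(281,465),(203,463)])])[:,:2]
print("block",B.round(4).tolist(),B.mean(0),[np.linalg.norm(B[i]-B[i-1]).round(4) for i in range(4)])
B2=np.array([at_z(isd,u,.032) for u in g([(233,298),(315,350),(236,440),(155,397)])])[:,:2]
print("blockside",B2.round(4).tolist(),B2.mean(0),[np.linalg.norm(B2[i]-B2[i-1]).round(4) for i in range(4)])
for n,u,z in(("hinge",(363,197),.042),("knob",(403,318),.066)): print(n,at_z(it,f([u])[0],z))
print("hinge pred",W(qb,[-.006,-.04,.035]))
E
python3 fit.py
```

```text
top [ 0.5548919  -0.29841624 -0.11938773] 0.9480999526725213
side [ 0.55320509 -0.30235763 -0.12253589] 0.8920580742634456
both [ 0.55430565 -0.3000484  -0.11804049]
block [[0.4706, -0.265], [0.4698, -0.3018], [0.4176, -0.2997], [0.4184, -0.2627]] [ 0.44413934 -0.28233947] [np.float64(0.0522), np.float64(0.0368), np.float64(0.0522), np.float64(0.037)]
blockside [[0.4658, -0.2678], [0.4639, -0.3033], [0.4156, -0.2997], [0.4137, -0.2676]] [ 0.43976067 -0.28461626] [np.float64(0.0521), np.float64(0.0355), np.float64(0.0485), np.float64(0.0322)]
hinge [ 0.54472472 -0.33960134  0.042     ]
knob [ 0.48448399 -0.35022307  0.066     ]
hinge pred [ 0.54363674 -0.33906345  0.035     ]
```

The fit agrees with the model: plate size matches and the hinge prediction is within 1 mm. The block measures 37x52, so it's the one meant. Before swinging the arm across, I'll check how far the microscope intrudes.

Run:
```python
from h import *
it=viewer.camera_info("top"); s=viewer.camera_info("side")
def tri(a,b):
    o1,v1=ray(it,a);o2,v2=ray(s,b);v1/=np.linalg.norm(v1);v2/=np.linalg.norm(v2)
    k=np.linalg.lstsq(np.c_[v1,-v2],o2-o1,rcond=None)[0];p,q=o1+k[0]*v1,o2+k[1]*v2
    return ((p+q)/2).round(3),np.linalg.norm(p-q).round(3)
for n,a,b in(("eyeL",(150,225),(203,42)),("eyeR",(200,225),(230,57)),("eyeR/L",(200,225),(203,42)),("eyeL/R",(150,225),(230,57)),("knobR",(243,155),(293,92)),("spool",(174,240),(203,182)),("boomjoint",(187,130),(275,55))): print(n,tri(a,b))
print("table edge",at_z(it,(290,275),0),at_z(it,(120,275),0),at_z(it,(458,272),0))
```

```text
eyeL (array([0.424, 0.123, 0.432]), np.float64(0.001))
eyeR (array([0.426, 0.058, 0.42 ]), np.float64(0.004))
eyeR/L (array([0.407, 0.063, 0.453]), np.float64(0.042))
eyeL/R (array([0.442, 0.115, 0.402]), np.float64(0.053))
knobR (array([0.553, 0.027, 0.295]), np.float64(0.002))
spool (array([0.41 , 0.242, 0.016]), np.float64(0.003))
boomjoint (array([0.586, 0.107, 0.344]), np.float64(0.01))
table edge [ 0.32703835 -0.03659597  0.        ] [0.3235035  0.37759812 0.        ] [ 0.33561015 -0.4445651   0.        ]
```

Run:
```python
from h import *
it=viewer.camera_info("top"); s=viewer.camera_info("side")
for p in((.217,.613,.231),(.217,.613,.331),(.217,.613,.5),(.2,.56,.6),(0,0,.3)): print(p,proj(s,p).round(),proj(it,p).round())
def tri(a,b):
    o1,v1=ray(it,a);o2,v2=ray(s,b);v1/=np.linalg.norm(v1);v2/=np.linalg.norm(v2)
    k=np.linalg.lstsq(np.c_[v1,-v2],o2-o1,rcond=None)[0];p,q=o1+k[0]*v1,o2+k[1]*v2
    return ((p+q)/2).round(3),np.linalg.norm(p-q).round(3)
print(tri((8,295),(68,60)),tri((120,300),(90,110)), tri((120,300),(140,190)))
cv2.imwrite("pics/s1.png",cv2.resize(cv2.imread("pics/side0.png")[0:180,0:260],None,fx=3,fy=3))
```

```text
(0.217, 0.613, 0.231) [ 33. 104.] [-70. 340.]
(0.217, 0.613, 0.331) [14. 69.] [-129.  355.]
(0.217, 0.613, 0.5) [-20.   1.] [-278.  389.]
(0.2, 0.56, 0.6) [-40. -38.] [-371.  442.]
(0, 0, 0.3) [ 52. 275.] [251. 500.]
(array([0.297, 0.379, 0.374]), np.float64(0.057)) (array([0.27 , 0.241, 0.322]), np.float64(0.091)) (array([0.277, 0.349, 0.033]), np.float64(0.022))
```

View pics/s1.png

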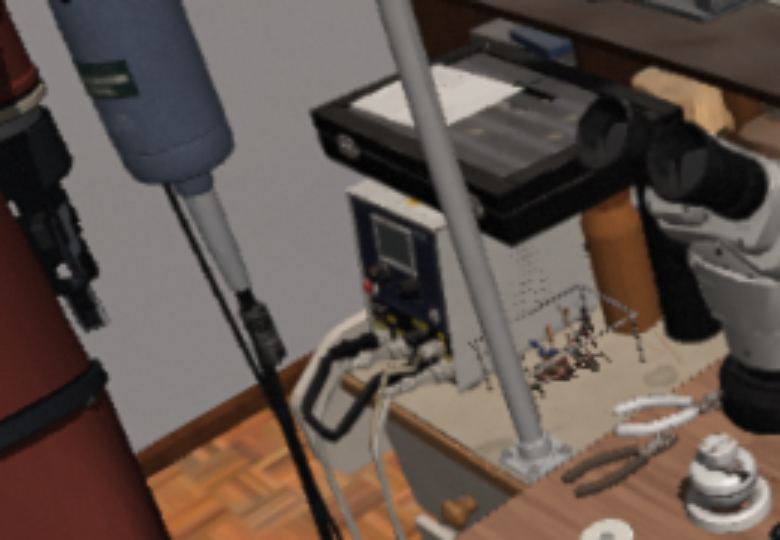

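Run:
```python
from h import *
it=viewer.camera_info("top"); s=viewer.camera_info("side")
def tri(a,b):
    o1,v1=ray(it,a);o2,v2=ray(s,b);v1/=np.linalg.norm(v1);v2/=np.linalg.norm(v2)
    k=np.linalg.lstsq(np.c_[v1,-v2],o2-o1,rcond=None)[0];p,q=o1+k[0]*v1,o2+k[1]*v2
    return ((p+q)/2).round(3),np.linalg.norm(p-q).round(3)
for a,b in (((8,295),(88,112)),((4,295),(83,98)),((20,293),(92,122)),((3,205),(135,10)),((3,205),(130,-10)),((112,215),(178,150))): print(a,b,tri(a,b))
for d in (.5,.7,.9,1.1):
    o,v=ray(s,(65,60)); v/=np.linalg.norm(v); print(d,(o+d*v).round(3), (o+d*v-np.array([0,0,0]))[2])
```

```text
(8, 295) (88, 112) (array([0.299, 0.49 , 0.206]), np.float64(0.001))
(4, 295) (83, 98) (array([0.3  , 0.465, 0.254]), np.float64(0.013))
(20, 293) (92, 122) (array([0.298, 0.491, 0.175]), np.float64(0.003))
(3, 205) (135, 10) (array([0.438, 0.333, 0.442]), np.float64(0.028))
(3, 205) (130, -10) (array([0.428, 0.297, 0.491]), np.float64(0.041))
(112, 215) (178, 150) (array([0.465, 0.407, 0.009]), np.float64(0.012))
0.5 [ 0.138 -0.027  0.565] 0.5648589600278787
0.7 [0.194 0.15  0.491] 0.49081421497998595
0.9 [0.249 0.327 0.417] 0.4167694699320932
1.1 [0.305 0.504 0.343] 0.3427247248842004
```

Clear path: a flex-shaft motor hangs near (0.30, 0.49, above 0.2), and the microscope eyepieces are near (0.42, 0.06–0.12, 0.43). I'll retract inward, rise to about 0.56, swing round at r≈0.40, then descend on the right.

>>> {"op": "play_rows", "data": {"increments": [[[0.03,-0.04,0,0,0,0,1],[0.03,-0.04,0,0,0,0,1],[0,-0.04,-0.02,0,0,0,1],[0,-0.04,-0.02,0,0,0,1],[0,-0.04,-0.02,0,0,0,1],[0,-0.04,-0.02,0,0,0,1],[0,-0.04,-0.02,0,0,0,1],[0,0.006,-0.045,0,0,0,1],[0,0.006,-0.045,0,0,0,1],[0,0.006,-0.045,0,0,0,1],[0,0.006,-0.045,0,0,0,1],[0,0.006,-0.045,0,0,0,1],[0,0,0,0,0,0,1]]]}}

```text
time_s: 1.72
eef_pos: [0.0773, 0.3978, 0.5587]
orientation: [0.17, 0.986, 0.002, -0.0]
force: [0.3, 0.1, -0.2]
gripper_width: 0.0
gripper_force: 0.0
```

>>> {"op": "play_rows", "data": {"increments": [[[-0.035,0.0037,0,0,0,1,1],[-0.035,0.0037,0,0,0,1,1],[-0.035,0.0037,0,0,0,1,1],[-0.035,0.0037,0,0,0,1,1],[-0.035,0.0037,0,0,0,1,1],[-0.035,0.0037,0,0,0,1,1],[-0.035,0.0037,0,0,0,1,1],[-0.035,0.0037,0,0,0,1,1],[-0.035,0.0037,0,0,0,1,1],[-0.035,0.0037,0,0,0,1,1],[-0.035,0.0037,0,0,0,1,1],[-0.035,0.0037,0,0,0,1,1],[-0.035,0.0037,0,0,0,1,1],[-0.035,0.0037,0,0,0,1,1],[-0.035,0.0037,0,0,0,1,1],[-0.05,0.0035,0,0,0,0.46,1],[-0.05,0.0035,0,0,0,0,1],[-0.05,0.0035,0,0,0,0,1],[-0.05,0.0035,0.03,0,0,0,1],[0,0,0,0,0,0,1]]]}}

```text
time_s: 4.22
eef_pos: [0.3928, -0.1761, 0.525]
orientation: [0.751, 0.66, 0.0, -0.001]
force: [0.3, 0.8, 0.5]
gripper_width: -0.0003
gripper_force: 0.0
```

```bash
cat > st.py <<'E'
from h import *
from scipy.spatial.transform import Rotation as R
G=(.5546,-.2985,-.119)
o=telemetry.get_obs();p=np.array(o["eef_pos"]);r=R.from_quat(o["orientation"])
c,s=np.cos(G[2]),np.sin(G[2]);d=p[:2]-G[:2]
print("t",o["time_s"],"tcp",p.round(4),"guide xy mm",(1000*np.array([c*d[0]+s*d[1],-s*d[0]+c*d[1]])).round(1),"q",np.array(o["joint_pos"]).round(2),"F",np.round(o["force"],2))
print(r.as_matrix().round(3).tolist())
def to(gx,gy,z):
    w=np.array([G[0]+c*gx/1e3-s*gy/1e3,G[1]+s*gx/1e3+c*gy/1e3,z]); return (r.inv().apply(w-p)).round(4)
yaw=np.degrees(np.arctan2(*r.as_matrix()[[1,0],1])); print("tool y yaw",yaw,"want",np.degrees(G[2]))
E
python3 -c "
from st import *
print(to(-170,1,.1),to(-170,1,.014))"
```

```text
t 4.225 tcp [ 0.3928 -0.1761  0.525 ] guide xy mm [-175.2  102.3] q [-0.82 -0.28  0.85  1.39  0.22  1.93 -0.04] F [0.3  0.81 0.51]
[[0.128, 0.992, -0.001], [0.992, -0.128, 0.002], [0.002, -0.001, -1.0]]
tool y yaw -7.344234768307241 want -6.818197762056796
[-0.102   0.0066  0.4248] [-0.1021  0.0067  0.5108]
```

>>> {"op": "play_rows", "data": {"increments": [[[-0.025,0.002,0.03,0,0,-0.1,1],[-0.025,0.002,0.05,0,0,0,1],[-0.025,0.002,0.05,0,0,0,1],[-0.025,0.0,0.05,0,0,0,1],[0,0,0.05,0,0,0,1],[0,0,0.05,0,0,0,1],[0,0,0.05,0,0,0,1],[0,0,0.05,0,0,0,1],[0,0,0.03,0,0,0,1],[0,0,0,0,0,0,1]]]}}

```text
time_s: 5.48
eef_pos: [0.3874, -0.2667, 0.1284]
orientation: [0.744, 0.668, -0.004, -0.006]
force: [-0.7, -0.0, 0.8]
gripper_width: 0.0006
gripper_force: 0.0
```

Run:
```python
from st import *
print(to(-170,1,.1),to(-170,1,.014))
i=viewer.camera_info("wrist");cv2.imwrite("pics/w1.png",viewer.read_camera("wrist"))
import json;json.dump({k:np.array(v).tolist() for k,v in i.items()},open("w1.json","w"))
```

```text
t 5.475 tcp [ 0.3874 -0.2667  0.1284] guide xy mm [-169.8   11.7] q [-0.75  0.13  1.36  2.05 -0.14  1.08  0.57] F [-0.74 -0.    0.83]
[[0.106, 0.994, -0.014], [0.994, -0.106, 0.004], [0.002, -0.014, -1.0]]
tool y yaw -6.102776478183029 want -6.818197762056796
[-0.0108  0.0001  0.0284] [-0.011   0.0013  0.1144]
```

View pics/w1.png

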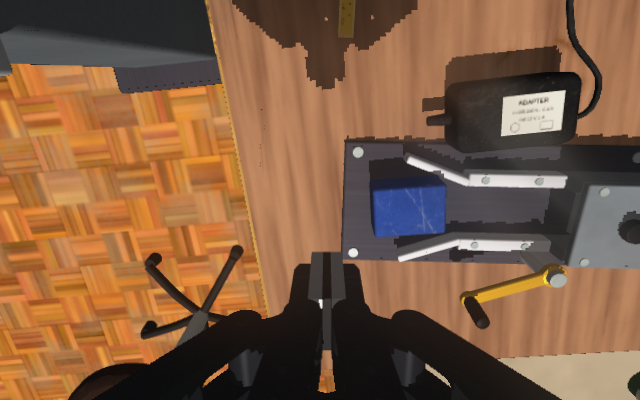

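The picture shows the block squarely between the flares (rear face about column 373), the keeper knob at (477,312) and the hinge at (558,278), as fitted. But joint 3 has wound to 1.36, close to its 1.39 limit. I'll fit a kinematic model from the known poses so I can plan the unwinding.

```bash
cat > kin.py <<'E'
import numpy as np, itertools
from scipy.optimize import least_squares
from scipy.spatial.transform import Rotation as R
D=[([-1.32924667,.33385884,.03985749,1.46619743,-.01338379,1.34332541,-.05851687],(.2171,.6122,.2305),[.16956,.98552,-.00076,-.00007])]
def fk(q,P,S):
    b,a,d1,d3,d5,d7,bx,e=P
    r=R.identity();p=np.array([bx,0,d1])
    ax=["z","y","z","y","z","y","z"];off=[b,0,0,0,0,0,a];L={2:d3,4:d5,6:d7}
    for i in range(7):
        r=r*R.from_euler(ax[i],S[i]*q[i]+off[i])
        if i in L:p=p+r.apply([0,0,L[i]])
        if i==2:p=p+r.apply([e,0,0])
        if i==3:p=p-r.apply([e,0,0])
    return p,r
def fit(D):
    best=None
    for s in itertools.product([1,-1],repeat=4):
        S=[s[0],1,s[1],1,s[2],1,s[3]]
        def res(P):
            o=[]
            for q,p,h in D:
                pp,rr=fk(q,P,S);o+=list((pp-p)*10)+list((rr*R.from_quat(h).inv()).as_rotvec())
            return np.array(o)
        for b in(0,-1.57,1.57,3.1):
          for a in(0,1.57,3.1,-1.57):
            f=least_squares(res,[b,a,.3,.5,.5,.25,0,0])
            if best is None or f.cost<best[0]:best=(f.cost,f.x,S,np.abs(res(f.x)).max())
    return best
E
python3 - <<'E'
from kin import *
from station import telemetry
o=telemetry.get_obs()
D.append((o["joint_pos"],o["eef_pos"],o["orientation"]))
D.append(([-.82,-.28,.85,1.39,.22,1.93,-.04],(.3928,-.1761,.525),[.751,.66,0,-.001]))
b=fit(D);print(b)
import pickle;pickle.dump((b[1],b[2]),open("k.pkl","wb"))
for q,p,h in D: print(fk(q,b[1],b[2])[0],p)
E
```

```text
(np.float64(0.01709863109098565), array([-0.06483958,  1.50592273, -0.48089202,  0.46268155,  0.50540664,
       -0.3846358 ,  0.00816021,  0.00438315]), [-1, 1, -1, 1, -1, 1, -1], np.float64(0.12915894411086148))
[0.22321252 0.61281819 0.22898469] (0.2171, 0.6122, 0.2305)
[ 0.39027875 -0.26863136  0.12535931] [ 0.38814295 -0.26738537  0.13006557]
[ 0.38455168 -0.16318411  0.53122158] (0.3928, -0.1761, 0.525)
```

```bash
cat > kin.py <<'E'
import numpy as np, itertools
from scipy.optimize import least_squares
from scipy.spatial.transform import Rotation as R
D=[([-1.32924667,.33385884,.03985749,1.46619743,-.01338379,1.34332541,-.05851687],(.2171,.6122,.2305),[.16956,.98552,-.00076,-.00007]),
([-.82,-.28,.85,1.39,.22,1.93,-.04],(.3928,-.1761,.525),[.751,.66,0,-.001])]
def fk(q,P,S):
    d1,d3,d5,d7=P[:4];off=P[4:11]
    r=R.identity();p=np.array([0,0,d1]);L={2:d3,4:d5,6:d7}
    for i in range(7):
        r=r*R.from_euler("zyzyzyz"[i],S[i]*q[i]+off[i])
        if i in L:p=p+r.apply([0,0,L[i]])
    return p,r
def fit(D):
    out=[]
    for s in itertools.product([1,-1],repeat=4):
        S=[s[0],1,s[1],1,s[2],1,s[3]]
        def res(P):
            o=[]
            for q,p,h in D:
                pp,rr=fk(q,P,S);o+=list((pp-p)*10)+list((rr*R.from_quat(h).inv()).as_rotvec()*3)
            return np.r_[o,.02*(P[:4]-[.3,.5,.5,.3]),.05*P[5:10]]
        for b in(0,-1.57,1.57):
          for a in(0,1.57,3.1,-1.57):
            for d5 in (0,1.57,-1.57,3.1):
              f=least_squares(res,[.3,.5,.5,.3,b,0,0,0,d5,0,a],bounds=([-.1,.2,.2,.1]+[-4]*7,[.7,.8,.8,.6]+[4]*7),max_nfev=60)
              out.append((f.cost,f.x.round(3).tolist(),S))
    return sorted(out,key=lambda t:t[0])[:4]
E
python3 - <<'E'
from kin import *
from station import telemetry
o=telemetry.get_obs()
D.append((o["joint_pos"],o["eef_pos"],o["orientation"]))
print(o["joint_pos"].round(4), o["qvel"].round(3),o["eef_pos"])
for b in fit(D):print(b)
E
```

```text
[-0.7543  0.1282  1.3651  2.0457 -0.1402  1.085   0.5694] [-0.012 -0.107  0.01  -0.034  0.037  0.007 -0.021] [ 0.38814295 -0.26738537  0.13006557]
(np.float64(0.014527910510050134), [0.007, 0.456, 0.515, 0.1, -0.004, 0.005, -0.071, -0.024, 0.006, 0.018, 1.497], [-1, 1, -1, 1, -1, 1, -1])
(np.float64(0.014527910510050621), [0.007, 0.456, 0.515, 0.1, -0.004, 0.005, -0.071, -0.024, 0.006, 0.018, 1.497], [-1, 1, -1, 1, -1, 1, -1])
(np.float64(0.01452791051005068), [0.007, 0.456, 0.515, 0.1, -0.004, 0.005, -0.071, -0.024, 0.006, 0.018, 1.497], [-1, 1, -1, 1, -1, 1, -1])
(np.float64(0.014527910510050689), [0.007, 0.456, 0.515, 0.1, -0.004, 0.005, -0.071, -0.024, 0.006, 0.018, 1.497], [-1, 1, -1, 1, -1, 1, -1])
```

```bash
cat > sim.py <<'E'
from kin import *
P=np.array([.25,.456,.515,.34,-.004,.005,-.071,-.024,.006,.018,1.497]);S=[-1,1,-1,1,-1,1,-1]
lo=np.array([-2.58,-.38,-1.3,.25,-1.5,.08,-2.65]);hi=np.array([2.58,2.09,1.39,2.4,4.64,2.09,2.65])
def jac(q):
    p0,r0=fk(q,P,S);J=np.zeros((6,7))
    for i in range(7):
        d=q.copy();d[i]+=1e-5;p,r=fk(d,P,S);J[:3,i]=(p-p0)/1e-5;J[3:,i]=(r*r0.inv()).as_rotvec()/1e-5
    return J,p0,r0
def run(q,segs,lam=1e-3,qn=None,k=0):
    """segs: (world dx,dy,dz, dyaw_deg, n)"""
    q=np.array(q,float);p,r=fk(q,P,S);tr=[]
    for dx,dy,dz,yaw,n in segs:
        for _ in range(n):
            p=p+np.array([dx,dy,dz])/n;r=R.from_euler("z",np.radians(yaw)/n)*r
            for _ in range(4):
                J,pc,rc=jac(q);e=np.r_[p-pc,(r*rc.inv()).as_rotvec()]
                Ji=J.T@np.linalg.inv(J@J.T+lam*np.eye(6));dq=Ji@e
                if qn is not None:dq=dq+k*(np.eye(7)-Ji@J)@(qn-q)
                q=np.clip(q+dq,lo,hi)
        tr.append((fk(q,P,S)[0].round(3),q.round(2)))
    return q,tr
E
python3 - <<'E'
from sim import *
q0=[-1.329,.334,.04,1.466,-.013,1.343,-.0585]
segs=[(-.14,-.215,.33,0,12)]
import math
a0=math.radians(79);r=.405
for k in range(5):
    a=a0-math.radians(15);segs.append((r*(math.cos(a)-math.cos(a0)),r*(math.sin(a)-math.sin(a0)),0,-15,5));a0=a
segs+=[(-.011,-.204,-.03,-2.5,4),(-.005,-.1,-.39,0,9)]
for qn,k in((None,0),(np.zeros(7),.02),(np.array(q0),.02),((lo+hi)/2,.02)):
    q,tr=run(q0,segs,qn=qn,k=k);print(k);[print(*t) for t in (tr[0],tr[-2],tr[-1])]
E
```

```text
0
[0.08  0.402 0.564] [-1.43 -0.14 -0.04  1.33  0.03  1.96 -0.23]
[ 0.395 -0.171  0.534] [-0.82 -0.26  0.85  1.38  0.24  1.91 -0.02]
[ 0.415 -0.227  0.152] [-1.05 -0.15  1.39  2.03  0.18  1.11  0.25]
0.02
[0.08  0.402 0.564] [-0.96 -0.16 -0.43  1.33 -0.03  1.96 -0.16]
[ 0.395 -0.171  0.534] [ 0.08 -0.14  0.19  1.38  0.06  1.89  0.17]
[ 0.39  -0.271  0.144] [0.21 0.01 0.32 2.02 0.02 1.1  0.4 ]
0.02
[0.08  0.402 0.564] [-1.42 -0.14 -0.05  1.33  0.03  1.96 -0.23]
[ 0.395 -0.171  0.534] [-0.73 -0.23  0.8   1.38  0.21  1.91  0.01]
[ 0.39  -0.271  0.144] [-0.65  0.05  1.2   2.03 -0.03  1.1   0.44]
0.02
[0.08  0.402 0.564] [-0.97 -0.15 -0.42  1.33 -0.03  1.96 -0.17]
[ 0.395 -0.171  0.534] [-0.05 -0.14  0.3   1.38  0.08  1.89  0.15]
[ 0.39  -0.271  0.144] [0.1  0.01 0.43 2.02 0.01 1.1  0.4 ]
```

The minimum-norm model reproduces the joint path, so I can plan a short unwinding loop in clear air with it.

Run:
```python
from sim import *
from station import telemetry
q0=telemetry.get_obs()["joint_pos"]
A=dict(n0=np.array([.388,-.27,.13]))
pts={"nl":(.42,-.1,.15),"nlh":(.40,-.1,.52),"nrh":(.40,-.3,.52),"nr":(.388,-.28,.15),"fl":(.68,-.13,.2),"fr":(.68,-.35,.2),"flh":(.62,-.15,.5),"frh":(.6,-.38,.5),"frr":(.45,-.55,.2),"frrh":(.4,-.5,.5),"nn":(.33,-.38,.25),"e":(.75,-.3,.2)}
def path(names,q):
    p=fk(q,P,S)[0];s=[]
    for n in names:
        t=np.array(pts[n]);d=t-p;s.append((*d,0,max(2,int(np.linalg.norm(d)/.04))));p=t
    return run(q,s)
import itertools
res=[]
for n in(1,2,3):
    for c in itertools.permutations([k for k in pts if k!="nr"],n):
        if n==3 and c[0] not in("nrh","fr","nlh","frrh","frr"):continue
        q,tr=path(c+("nr",),q0)
        e=np.linalg.norm(tr[-1][0]-pts["nr"]);mx=max(t[1][2] for t in tr)
        if e<.01:res.append((q[2],c,q.round(2).tolist(),mx))
res.sort(key=lambda t:t[0])
for r in res[:10]:print(r)
```

```text
(np.float64(-1.176023058794817), ('nrh', 'nn', 'fr'), [1.7, 0.04, -1.18, 2.01, 0.05, 1.12, 0.4], np.float64(1.39))
(np.float64(0.687026411690774), ('nrh', 'nn', 'frh'), [-0.13, 0.02, 0.69, 2.01, -0.01, 1.12, 0.46], np.float64(1.39))
(np.float64(0.6907667229472503), ('nlh', 'nn', 'frh'), [-0.13, 0.02, 0.69, 2.01, -0.01, 1.12, 0.46], np.float64(1.38))
(np.float64(0.7691898824730034), ('nlh', 'nn', 'fr'), [-0.21, 0.03, 0.77, 2.01, -0.02, 1.12, 0.46], np.float64(1.38))
(np.float64(0.9842355858999149), ('nlh', 'fl', 'frrh'), [-0.42, 0.04, 0.98, 2.01, -0.03, 1.12, 0.48], np.float64(0.98))
(np.float64(1.0180666644515433), ('nlh', 'fl', 'frh'), [-0.45, 0.04, 1.02, 2.01, -0.04, 1.12, 0.48], np.float64(1.02))
(np.float64(1.0206736870730835), ('nlh', 'e', 'frrh'), [-0.45, 0.04, 1.02, 2.01, -0.04, 1.12, 0.48], np.float64(1.02))
(np.float64(1.0435909488140596), ('nlh', 'fl', 'nn'), [-0.47, 0.04, 1.04, 2.01, -0.04, 1.12, 0.48], np.float64(1.15))
(np.float64(1.0536310944755058), ('nlh', 'fl', 'frr'), [-0.48, 0.04, 1.05, 2.01, -0.04, 1.12, 0.48], np.float64(1.05))
(np.float64(1.055500438968126), ('nlh', 'fr', 'frrh'), [-0.48, 0.04, 1.06, 2.01, -0.04, 1.12, 0.48], np.float64(1.06))
```

>>> {"op": "play_rows", "data": {"increments": [[[0.017,0,-0.039,0,0,0,1],[0.017,0,-0.039,0,0,0,1],[0.017,0,-0.039,0,0,0,1],[0.017,0,-0.039,0,0,0,1],[0.017,0,-0.039,0,0,0,1],[0.017,0,-0.039,0,0,0,1],[0.017,0,-0.039,0,0,0,1],[0.017,0,-0.039,0,0,0,1],[0.017,0,-0.039,0,0,0,1],[0.017,0,-0.039,0,0,0,1],[0,0.028,0.032,0,0,0,1],[0,0.028,0.032,0,0,0,1],[0,0.028,0.032,0,0,0,1],[0,0.028,0.032,0,0,0,1],[0,0.028,0.032,0,0,0,1],[0,0.028,0.032,0,0,0,1],[0,0.028,0.032,0,0,0,1],[0,0.028,0.032,0,0,0,1],[0,0.028,0.032,0,0,0,1],[0,0.028,0.032,0,0,0,1]]]}}

```text
time_s: 8.02
eef_pos: [0.6855, -0.1273, 0.1905]
orientation: [0.742, 0.671, 0.003, -0.008]
force: [0.8, 0.7, 0.7]
gripper_width: 0.0
gripper_force: 0.0
```

Run:
```python
from st import *
print(to(-172,1,.13))
```

```text
t 8.025 tcp [ 0.6855 -0.1273  0.1905] guide xy mm [109.6 185.6] q [-0.44  0.58  0.87  1.41 -0.46  1.36  0.34] F [0.8  0.66 0.71]
[[0.101, 0.995, -0.006], [0.995, -0.101, 0.017], [0.016, -0.007, -1.0]]
tool y yaw -5.768496891939943 want -6.818197762056796
[-0.1803 -0.2845  0.0597]
```

Run:
```python
from sim import *
from station import telemetry
o=telemetry.get_obs();q0=o["joint_pos"]
w=R.from_matrix(np.array([[.1187,.993,0],[.993,-.1187,0],[0,0,-1.]]))
r=R.from_quat(o["orientation"]);print("turn tool frame/5deg",np.degrees((r.inv()*w).as_rotvec())/5)
E=np.array([.386,-.279,.13])
for via in([],[(.66,-.35,.19)],[(.6,-.38,.5)],[(.75,-.3,.3),(.66,-.4,.19)],[(.6,-.5,.2)],[(.45,-.5,.3)]):
    p=fk(q0,P,S)[0];s=[]
    for t in via+[E]:
        d=np.array(t)-p;s.append((*d,0,10));p=np.array(t)
    q,tr=run(q0,s);print(via,tr[-1],end=" ");s=[(.13,-.0155,0,0,8)];q,tr=run(q,[(0,0,-.115,0,5)]+s);print(tr)
```

```text
turn tool frame/5deg [-0.08544498 -0.18271999  0.20894589]
[] (array([ 0.386, -0.279,  0.13 ]), array([-0.57,  0.07,  1.15,  2.04, -0.07,  1.06,  0.53])) [(array([ 0.386, -0.279,  0.015]), array([-0.35,  0.35,  0.99,  2.14, -0.39,  0.85,  0.8 ])), (array([ 0.516, -0.295,  0.015]), array([-0.23,  0.58,  0.84,  1.85, -0.54,  0.97,  0.76]))]
[(0.66, -0.35, 0.19)] (array([ 0.386, -0.279,  0.13 ]), array([-0.56,  0.06,  1.14,  2.04, -0.06,  1.06,  0.53])) [(array([ 0.386, -0.279,  0.015]), array([-0.34,  0.34,  0.98,  2.14, -0.39,  0.85,  0.79])), (array([ 0.516, -0.295,  0.015]), array([-0.22,  0.58,  0.84,  1.85, -0.53,  0.97,  0.76]))]
[(0.6, -0.38, 0.5)] (array([ 0.386, -0.279,  0.13 ]), array([-0.5 ,  0.06,  1.08,  2.04, -0.05,  1.06,  0.52])) [(array([ 0.386, -0.279,  0.015]), array([-0.31,  0.33,  0.95,  2.14, -0.37,  0.85,  0.78])), (array([ 0.516, -0.294,  0.015]), array([-0.21,  0.57,  0.81,  1.85, -0.51,  0.96,  0.74]))]
[(0.75, -0.3, 0.3), (0.66, -0.4, 0.19)] (array([ 0.386, -0.279,  0.13 ]), array([-0.56,  0.06,  1.14,  2.04, -0.06,  1.06,  0.53])) [(array([ 0.386, -0.279,  0.015]), array([-0.34,  0.34,  0.99,  2.14, -0.39,  0.85,  0.79])), (array([ 0.516, -0.295,  0.015]), array([-0.22,  0.58,  0.84,  1.85, -0.54,  0.97,  0.76]))]
[(0.6, -0.5, 0.2)] (array([ 0.386, -0.279,  0.13 ]), array([-0.55,  0.06,  1.13,  2.04, -0.06,  1.06,  0.53])) [(array([ 0.386, -0.279,  0.015]), array([-0.34,  0.34,  0.98,  2.14, -0.39,  0.85,  0.79])), (array([ 0.516, -0.295,  0.015]), array([-0.22,  0.58,  0.83,  1.85, -0.53,  0.97,  0.76]))]
[(0.45, -0.5, 0.3)] (array([ 0.386, -0.279,  0.13 ]), array([-0.51,  0.06,  1.08,  2.04, -0.05,  1.06,  0.52])) [(array([ 0.386, -0.279,  0.015]), array([-0.32,  0.33,  0.96,  2.14, -0.37,  0.85,  0.78])), (array([ 0.516, -0.295,  0.015]), array([-0.21,  0.57,  0.82,  1.85, -0.52,  0.96,  0.75]))]
```

>>> {"op": "play_rows", "data": {"increments": [[[-0.0225,-0.0355,0,-0.085,-0.18,0.21,1],[-0.0225,-0.0355,0,0,0,0,1],[-0.0225,-0.0355,0,0,0,0,1],[-0.0225,-0.0355,0,0,0,0,1],[-0.0225,-0.0355,0.01,0,0,0,1],[-0.0225,-0.0355,0.01,0,0,0,1],[-0.0225,-0.0355,0.02,0,0,0,1],[-0.0225,-0.0355,0.02,0,0,0,1],[0,0,0,0,0,0,1],[0,0,0,0,0,0,1]]]}}

```text
time_s: 9.28
eef_pos: [0.3823, -0.2735, 0.1296]
orientation: [0.748, 0.664, 0.0, -0.001]
force: [-0.5, 0.2, 0.1]
gripper_width: 0.0002
gripper_force: 0.0
```

Run:
```python
from st import *
print(to(-170,0,.05),to(-170,0,.014))
w=R.from_matrix(np.array([[.1187,.993,0],[.993,-.1187,0],[0,0,-1.]]))
print(np.degrees((r.inv()*w).as_rotvec())/5)
```

```text
t 9.275 tcp [ 0.3823 -0.2735  0.1296] guide xy mm [-174.     4.4] q [-0.55  0.04  1.13  2.05 -0.05  1.07  0.48] F [-0.53  0.19  0.1 ]
[[0.118, 0.993, -0.001], [0.993, -0.118, 0.002], [0.001, -0.001, -1.0]]
tool y yaw -6.778319747648767 want -6.818197762056796
[-0.0045  0.0041  0.0796] [-0.0046  0.0041  0.1156]
[-0.01120277 -0.0162924   0.00764947]
```

>>> {"op": "play_rows", "data": {"increments": [[[-0.0045,0.002,0.03,0,0,0,1],[0,0,0.04,0,0,0,1],[0,0,0.03,0,0,0,1],[0,0,0.015,0,0,0,1],[0,0,0,0,0,0,1],[0,0,0,0,0,0,1]]]}}

```text
time_s: 10.02
eef_pos: [0.3826, -0.2785, 0.0137]
orientation: [0.748, 0.664, -0.002, -0.001]
force: [-0.5, -0.1, 0.9]
gripper_width: 0.0003
gripper_force: 0.0
```

Run:
```python
from st import *
cv2.imwrite("pics/w2.png",viewer.read_camera("wrist"))
```

```text
t 10.025 tcp [ 0.3826 -0.2785  0.0137] guide xy mm [-173.2   -0.5] q [-0.34  0.35  1.    2.14 -0.4   0.85  0.79] F [-0.55 -0.14  0.89]
[[0.118, 0.993, -0.004], [0.993, -0.118, -0.0], [-0.001, -0.004, -1.0]]
tool y yaw -6.760934216635955 want -6.818197762056796
```

View pics/w2.png

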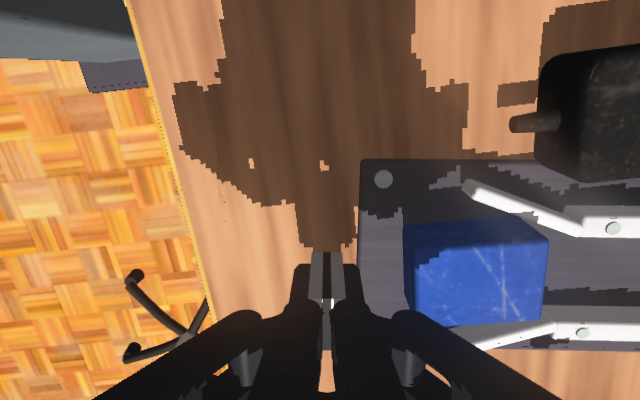

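Fingertips at column 327 are behind the block's rear face (about column 405), centred on the guide. Starting the push.

>>> {"op": "play_rows", "data": {"increments": [[[0,0.008,0,0,0,0,1],[0,0.008,0,0,0,0,1],[0,0.006,0,0,0,0,1],[0,0.005,0,0,0,0,1],[0,0.005,0,0,0,0,1],[0,0.005,0,0,0,0,1],[0,0.005,0,0,0,0,1],[0,0.005,0,0,0,0,1]]]}}

```text
time_s: 11.08
eef_pos: [0.4284, -0.2838, 0.0121]
orientation: [0.748, 0.664, -0.002, -0.002]
force: [-0.2, -0.3, 0.2]
gripper_width: 0.0001
gripper_force: 0.3
```

>>> {"op": "play_rows", "data": {"increments": [[[0,0.005,0,0,0,0,1],[0,0.005,0,0,0,0,1],[0,0.005,0,0,0,0,1],[0,0.005,0,0,0,0,1],[0,0.005,0,0,0,0,1]]]}}

```text
time_s: 11.7
eef_pos: [0.4532, -0.2867, 0.0119]
orientation: [0.748, 0.664, -0.002, -0.002]
force: [-1.7, -0.1, 1.3]
gripper_width: -0.0
gripper_force: 0.4
```

Run:
```python
from st import *
w=R.from_matrix(np.array([[.1187,.993,0],[.993,-.1187,0],[0,0,-1.]]))
print(np.degrees((r.inv()*w).as_rotvec())/5, to(-90,0,.014))
a=viewer.read_camera("wrist");b=viewer.read_camera("top");
cv2.imwrite("pics/w3.png",np.vstack([a[100:400],cv2.resize(b[140:250,340:450],(640,640))[60:360]])[:600])
```

```text
t 11.7 tcp [ 0.4532 -0.2867  0.0119] guide xy mm [-102.1   -0.4] q [-0.28  0.48  0.92  1.99 -0.48  0.91  0.78] F [-1.71 -0.11  1.32]
[[0.118, 0.993, -0.006], [0.993, -0.118, 0.0], [-0.0, -0.006, -1.0]]
tool y yaw -6.7849392217855895 want -6.818197762056796
[-0.07108052  0.00479213  0.00634832] [ 0.0003  0.0121 -0.0021]
```

View pics/w3.png

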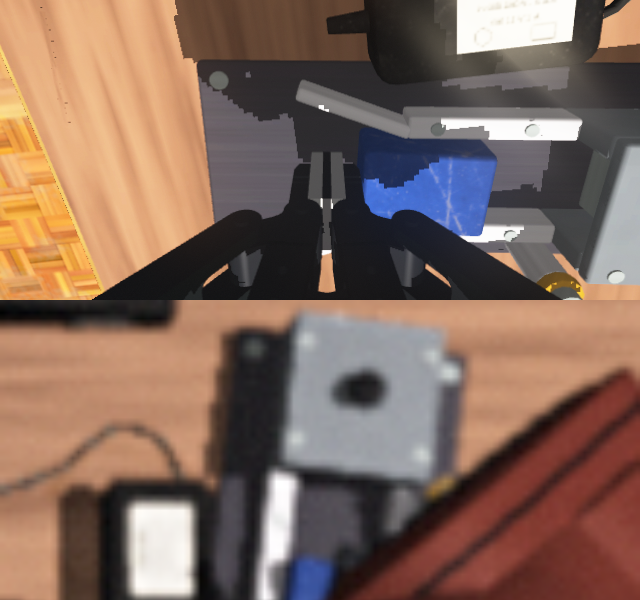

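The block has entered the straight fences. Its front is near guide x -37 with the TCP at -102, so the stop should lie at TCP -53 to -27. I'll advance to about -64, then creep.

>>> {"op": "play_rows", "data": {"increments": [[[0,0.005,-0.001,0,0,0,1],[0,0.005,-0.001,0,0,0,1],[0,0.005,0,0,0,0,1],[0,0.005,0,0,0,0,1],[0,0.005,0,0,0,0,1],[0,0.005,0,0,0,0,1],[0,0.004,0,0,0,0,1],[0,0.002,0,0,0,0,1],[0,0.001,0,0,0,0,1]]]}}

```text
time_s: 12.92
eef_pos: [0.4897, -0.2911, 0.0137]
orientation: [0.748, 0.664, -0.002, -0.002]
force: [-0.7, 0.4, 0.9]
gripper_width: 0.0
gripper_force: 0.3
```

>>> {"op": "play_rows", "data": {"increments": [[[0,0.001,0,0,0,0,1],[0,0.001,0,0,0,0,1],[0,0.001,0,0,0,0,1]]]}}

```text
time_s: 13.3
eef_pos: [0.4927, -0.2914, 0.0137]
orientation: [0.748, 0.664, -0.002, -0.002]
force: [-0.9, -1.2, -0.7]
gripper_width: -0.0001
gripper_force: 0.2
```

```bash
python3 st.py
```

```text
t 13.3 tcp [ 0.4927 -0.2914  0.0137] guide xy mm [-62.3  -0.3] q [-0.25  0.55  0.89  1.9  -0.52  0.95  0.76] F [-0.94 -1.21 -0.72]
[[0.118, 0.993, -0.006], [0.993, -0.118, 0.0], [-0.0, -0.006, -1.0]]
tool y yaw -6.786115386742959 want -6.818197762056796
```

>>> {"op": "play_rows", "data": {"increments": [[[0,0.001,0,0,0,0,1],[0,0.001,0,0,0,0,1],[0,0.001,0,0,0,0,1],[0,0.0005,0,0,0,0,1],[0,0.0005,0,0,0,0,1]]]}}

```text
time_s: 13.92
eef_pos: [0.4966, -0.2918, 0.0137]
orientation: [0.748, 0.664, -0.002, -0.002]
force: [-0.7, 0.3, 0.5]
gripper_width: 0.0003
gripper_force: 0.3
```

>>> {"op": "play_rows", "data": {"increments": [[[0,0.0005,0,0,0,0,1],[0,0.0005,0,0,0,0,1],[0,0.0005,0,0,0,0,1]]]}}

```text
time_s: 14.3
eef_pos: [0.4982, -0.2921, 0.0137]
orientation: [0.748, 0.664, -0.002, -0.002]
force: [-0.2, 0.5, 0.7]
gripper_width: -0.0001
gripper_force: 0.3
```

>>> {"op": "play_rows", "data": {"increments": [[[0,0.0005,0,0,0,0,1],[0,0.0005,0,0,0,0,1],[0,0.0003,0,0,0,0,1]]]}}

```text
time_s: 14.68
eef_pos: [0.4994, -0.2922, 0.0137]
orientation: [0.748, 0.664, -0.002, -0.002]
force: [-0.4, 0.7, 0.2]
gripper_width: 0.0
gripper_force: 0.3
```

>>> {"op": "play_rows", "data": {"increments": [[[0,0.0005,0,0,0,0,1],[0,0.0005,0,0,0,0,1],[0,0.0003,0,0,0,0,1]]]}}

```text
time_s: 15.05
eef_pos: [0.5007, -0.2923, 0.0136]
orientation: [0.748, 0.664, -0.002, -0.002]
force: [0.1, -0.4, 0.8]
gripper_width: -0.0
gripper_force: 0.3
```

>>> {"op": "play_rows", "data": {"increments": [[[0,0.0005,0,0,0,0,1],[0,0.0005,0,0,0,0,1],[0,0.0003,0,0,0,0,1]]]}}

```text
time_s: 15.42
eef_pos: [0.502, -0.2925, 0.0136]
orientation: [0.748, 0.664, -0.002, -0.002]
force: [-0.7, 0.1, 0.8]
gripper_width: -0.0
gripper_force: 0.3
```

>>> {"op": "play_rows", "data": {"increments": [[[0,0.0005,0,0,0,0,1],[0,0.0005,0,0,0,0,1],[0,0.0003,0,0,0,0,1]]]}}

```text
time_s: 15.8
eef_pos: [0.5033, -0.2927, 0.0136]
orientation: [0.748, 0.664, -0.002, -0.002]
force: [-0.9, 0.8, 0.5]
gripper_width: -0.0003
gripper_force: 0.3
```

>>> {"op": "play_rows", "data": {"increments": [[[0,0.0005,0,0,0,0,1],[0,0.0005,0,0,0,0,1],[0,0.0003,0,0,0,0,1]]]}}

```text
time_s: 16.18
eef_pos: [0.5046, -0.2928, 0.0136]
orientation: [0.748, 0.664, -0.002, -0.002]
force: [-1.4, -0.1, 0.9]
gripper_width: -0.0002
gripper_force: 0.3
```

>>> {"op": "play_rows", "data": {"increments": [[[0,0.0005,0,0,0,0,1],[0,0.0005,0,0,0,0,1],[0,0.0003,0,0,0,0,1]]]}}

```text
time_s: 16.55
eef_pos: [0.5059, -0.2929, 0.0136]
orientation: [0.748, 0.664, -0.002, -0.002]
force: [-0.2, 0.4, 0.3]
gripper_width: 0.0001
gripper_force: 0.3
```

>>> {"op": "play_rows", "data": {"increments": [[[0,0.0005,0,0,0,0,1],[0,0.0005,0,0,0,0,1],[0,0.0003,0,0,0,0,1]]]}}

```text
time_s: 16.92
eef_pos: [0.5067, -0.293, 0.0135]
orientation: [0.748, 0.664, -0.002, -0.003]
force: [-4.4, 1.4, 2.9]
gripper_width: -0.0001
gripper_force: 1.8
```

Contact: the force rose to about 4.6 N and the tool lagged by 0.5 mm. One small confirming nudge.

>>> {"op": "play_rows", "data": {"increments": [[[0,0.0002,0,0,0,0,1],[0,0,0,0,0,0,1]]]}}

```text
time_s: 17.18
eef_pos: [0.5068, -0.293, 0.0135]
orientation: [0.748, 0.664, -0.002, -0.003]
force: [-5.6, 1.5, 4.8]
gripper_width: -0.0001
gripper_force: 2.7
```

Steady 5.8 N with no further travel, so the block is seated. Backing off, rising, and crossing over to the knob's outer side.

>>> {"op": "play_rows", "data": {"increments": [[[0,-0.002,0,0,0,0,1],[0,-0.006,0,0,0,0,1],[0,-0.012,0,0,0,0,1],[0,-0.012,0,0,0,0,1],[0,0,-0.03,0,0,0,1],[0,0,-0.03,0,0,0,1],[0,0,-0.03,0,0,0,1],[-0.03,0.006,0,0,0,0,1],[-0.03,0.006,0,0,0,0,1],[-0.028,0.005,0,0,0,0,1],[0,0,0,0,0,0,1],[0,0,0,0,0,0,1]]]}}

```text
time_s: 18.68
eef_pos: [0.4821, -0.3782, 0.1035]
orientation: [0.748, 0.664, -0.002, -0.003]
force: [0.8, 1.3, 0.6]
gripper_width: -0.0001
gripper_force: 0.0
```

Run:
```python
from st import *
print(to(-63,-88,.047))
w=R.from_matrix(np.array([[.1187,.993,0],[.993,-.1187,0],[0,0,-1.]]))
print(np.degrees((r.inv()*w).as_rotvec())/5)
cv2.imwrite("pics/w4.png",viewer.read_camera("wrist"))
i=viewer.camera_info("wrist")
import math
for phi in(196.8,):
  k=W=None
for n,g,z in(("knob",(-6+62*math.cos(math.radians(196.8)),-40+62*math.sin(math.radians(196.8))),.066),("hinge",(-6,-40),.04),("tip",(-63,-88),.1)):
    print(n,proj(i,[G[0]+c*g[0]/1e3-s*g[1]/1e3,G[1]+s*g[0]/1e3+c*g[1]/1e3,z]).round())
```

```text
t 18.675 tcp [ 0.4821 -0.3782  0.1035] guide xy mm [-62.5 -87.7] q [-0.13  0.51  0.96  1.74 -0.46  1.14  0.84] F [0.77 1.32 0.55]
[[0.119, 0.993, -0.006], [0.993, -0.119, 0.001], [0.0, -0.006, -1.0]]
tool y yaw -6.805712361088112 want -6.818197762056796
[-0.0003 -0.0001  0.0565]
[-0.07427406 -0.00475263  0.00216348]
knob [321. 183.]
hinge [425. 140.]
tip [325. 267.]
```

View pics/w4.png

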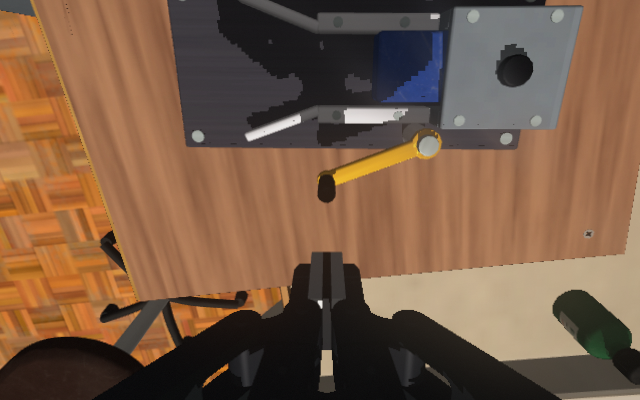

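The knob (327,190) lies where predicted and the block is seated in the mouth. Descending and sweeping the knob toward the guide.

>>> {"op": "play_rows", "data": {"increments": [[[0,0,0.028,0,0,0,1],[0,0,0.028,0,0,0,1],[0.006,0,0,0,0,0,1],[0.006,0,0,0,0,0,1],[0.006,0,0,0,0,0,1],[0.006,0,0,0,0,0,1],[0.006,0,0,0,0,0,1],[0.006,0,0,0,0,0,1],[0.006,0,0,0,0,0,1],[0.006,0.001,0,0,0,0,1],[0.006,0.002,0,0,0,0,1],[0.006,0.003,0,0,0,0,1],[0.006,0.003,0,0,0,0,1],[0.006,0.003,0,0,0,0,1],[0,0,0,0,0,0,1]]]}}

```text
time_s: 20.6
eef_pos: [0.5033, -0.308, 0.0476]
orientation: [0.747, 0.664, -0.002, -0.002]
force: [-1.0, -0.2, 0.1]
gripper_width: 0.0005
gripper_force: 0.0
```

Run:
```python
from st import *
cv2.imwrite("pics/w5.png",viewer.read_camera("wrist"))
i=viewer.camera_info("wrist")
import math
for f in(150,140,130):
    g=(-6+62*math.cos(math.radians(f)),-40+62*math.sin(math.radians(f)))
    print(f,g,proj(i,[G[0]+c*g[0]/1e3-s*g[1]/1e3,G[1]+s*g[0]/1e3+c*g[1]/1e3,.066]).round())
```

```text
t 20.6 tcp [ 0.5033 -0.308   0.0476] guide xy mm [-49.8 -15.6] q [-0.25  0.54  0.92  1.84 -0.49  1.02  0.76] F [-1.04 -0.23  0.06]
[[0.117, 0.993, -0.006], [0.993, -0.117, 0.001], [-0.0, -0.006, -1.0]]
tool y yaw -6.723971375070891 want -6.818197762056796
150 (-59.6935750346352, -9.000000000000004) [303. 279.]
140 (-53.49475547337663, -0.14716819943455306) [318. 259.]
130 (-45.85283180056544, 7.494755473376635) [338. 241.]
```

View pics/w5.png

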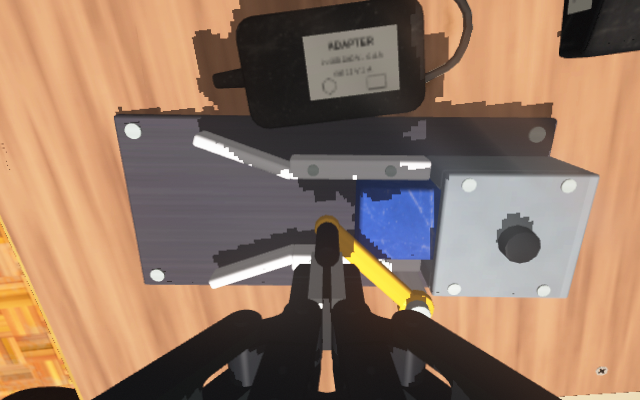

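The knob is at (327,240), about 135°, with the keeper now reaching in over the guide. Next I'll go round to its near side and push it along +x.

>>> {"op": "play_rows", "data": {"increments": [[[-0.01,0,0,0,0,0,1],[0,-0.016,0,0,0,0,1],[0,-0.016,0,0,0,0,1],[0.015,0,0,0,0,0,1],[0.015,0,0,0,0,0,1],[0,0.006,0,0,0,0,1],[0,0.006,0,0,0,0,1],[0.001,0.005,0,0,0,0,1],[0.002,0.005,0,0,0,0,1],[0.003,0.005,0,0,0,0,1],[0.003,0.005,0,0,0,0,1],[0.003,0.005,0,0,0,0,1],[0.002,0.005,0,0,0,0,1],[0.001,0.004,0,0,0,0,1],[0.001,0.003,0,0,0,0,1]]]}}

```text
time_s: 22.52
eef_pos: [0.5242, -0.2752, 0.0476]
orientation: [0.748, 0.664, -0.002, -0.002]
force: [0.1, -0.8, -0.5]
gripper_width: 0.0004
gripper_force: 0.5
```

```bash
python3 st.py
```

```text
t 22.525 tcp [ 0.5242 -0.2752  0.0476] guide xy mm [-33.   19.5] q [-0.31  0.54  0.92  1.83 -0.5   1.02  0.69] F [ 0.08 -0.75 -0.51]
[[0.118, 0.993, -0.006], [0.993, -0.118, -0.0], [-0.001, -0.006, -1.0]]
tool y yaw -6.789934647287959 want -6.818197762056796
```

>>> {"op": "play_rows", "data": {"increments": [[[0,0.0015,0,0,0,0,1],[0,0.0015,0,0,0,0,1],[0,0.001,0,0,0,0,1],[0,0.001,0,0,0,0,1]]]}}

```text
time_s: 23.02
eef_pos: [0.5288, -0.2755, 0.0475]
orientation: [0.748, 0.664, -0.002, -0.002]
force: [0.4, 0.1, 0.9]
gripper_width: -0.0001
gripper_force: 0.6
```

>>> {"op": "play_rows", "data": {"increments": [[[0,0.001,0,0,0,0,1],[0,0.001,0,0,0,0,1],[0,0.001,0,0,0,0,1]]]}}

```text
time_s: 23.4
eef_pos: [0.5319, -0.2759, 0.0475]
orientation: [0.748, 0.664, -0.002, -0.002]
force: [-0.8, 0.9, 0.3]
gripper_width: -0.0001
gripper_force: 0.6
```

>>> {"op": "play_rows", "data": {"increments": [[[0,0.001,0,0,0,0,1],[0,0.001,0,0,0,0,1]]]}}

```text
time_s: 23.65
eef_pos: [0.5338, -0.2761, 0.0474]
orientation: [0.748, 0.664, -0.002, -0.002]
force: [-1.3, 1.1, 0.5]
gripper_width: -0.0001
gripper_force: 0.5
```

>>> {"op": "play_rows", "data": {"increments": [[[0,0.001,0,0,0,0,1],[0,0.001,0,0,0,0,1]]]}}

```text
time_s: 23.9
eef_pos: [0.5344, -0.2762, 0.0472]
orientation: [0.748, 0.664, -0.003, -0.003]
force: [-9.2, 4.0, 5.5]
gripper_width: -0.0
gripper_force: 4.6
```

The limit is reached (10 N at the expected knob position). Retreating clear.

>>> {"op": "play_rows", "data": {"increments": [[[0,-0.003,0,0,0,0,1],[0,-0.015,0,0,0,0,1],[0,-0.02,0,0,0,0,1],[0,-0.02,-0.03,0,0,0,1],[0,-0.02,-0.04,0,0,0,1],[0,0,-0.04,0,0,0,1],[0,0,0,0,0,0,1],[0,0,0,0,0,0,1]]]}}

```text
time_s: 24.9
eef_pos: [0.4586, -0.2667, 0.1574]
orientation: [0.748, 0.664, -0.002, -0.002]
force: [-0.7, -0.3, -0.7]
gripper_width: -0.0001
gripper_force: 0.0
```

Run:
```python
from st import *
i=viewer.camera_info("wrist");im=viewer.read_camera("wrist")
hsv=cv2.cvtColor(im,cv2.COLOR_BGR2HSV)
def mk(lo,hi):return cv2.inRange(hsv,lo,hi)
def guide(uv,z):
    w=at_z(i,uv,z)[:2]-G[:2];return 1e3*np.array([c*w[0]+s*w[1],-s*w[0]+c*w[1]])
pr=lambda g,z:proj(i,[G[0]+c*g[0]/1e3-s*g[1]/1e3,G[1]+s*g[0]/1e3+c*g[1]/1e3,z])
a=pr((-6,-40),.04);b=pr((-6,22),.04);k=pr((-6,22),.066);print(a,b,k,im[int(k[1]),int(k[0])])
m=mk((18,130,110),(32,255,255));x0,y0,x1,y1=map(int,(min(a[0],b[0])-40,min(a[1],b[1])-30,max(a[0],b[0])+60,max(a[1],b[1])+20))
ys,xs=np.nonzero(m[max(y0,0):y1,max(x0,0):x1]);P=np.array([guide((x+max(x0,0),y+max(y0,0)),.04) for x,y in zip(xs,ys)])
print("brass n",len(P),"mean/ext",P.mean(0),P.min(0),P.max(0))
f=np.polyfit(P[:,1],P[:,0],1);print("keeper tilt deg from +y",np.degrees(np.arctan(f[0])))
m=mk((105,120,50),(130,255,255));ys,xs=np.nonzero(m);Q=np.array([guide((x,y),.032) for x,y in zip(xs,ys)])
Q=Q[(abs(Q[:,1])<30)&(Q[:,0]<5)];print("block",len(Q),np.percentile(Q,[1,50,99],axis=0).round(1).tolist())
```

```text
t 24.9 tcp [ 0.4586 -0.2667  0.1574] guide xy mm [-99.1  20.2] q [-0.53  0.25  1.12  1.89 -0.25  1.16  0.57] F [-0.69 -0.3  -0.71]
[[0.118, 0.993, -0.006], [0.993, -0.118, 0.001], [0.001, -0.006, -1.0]]
tool y yaw -6.75883079435057 want -6.818197762056796
[441.29115327 259.46404113] [449.91182322 187.06934458] [461.98211311 198.54323451] [46 47 51]
brass n 789 mean/ext [ -5.80581371 -13.14326909] [-14.20701517 -50.74184551] [ 3.13502914 22.86471826]
keeper tilt deg from +y 0.43239029477740987
block 1309 [[-34.4, -17.5], [-22.2, 0.1], [-9.7, 17.8]]
```

```bash
python3 -c "
from station import env
print(env.job_done())"
```

```text
the job is handed in; nothing more can be done
None
```

The job is handed in: the block came to rest about 17 mm inside the tunnel against the stop, which I met at about 6 N. The keeper lies fully across it, and the gripper was well clear with no bystander touched as far as I could tell, after about 25 s.

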